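# Push the long blank plate out over the end of the ledge

### The job

Two blank steel plates lie flat in the two lanes of the low wooden ledge. With a fingertip, push the longer plate along its lane until about a third of its length stands out past the open end of the ledge, so that the next person can get hold of its edge. Do not pick it up or let it tip off, leave the shorter plate and the things standing around where they are, and take your hand away at the end.

Things in the scene. Friction and masses are not known exactly. Their poses are not given: they have to be found in the camera images.
- ledge: Fixed dark wooden ledge, 220 (x) by 124 (y) mm, flat top 40 mm above the bench. Origin: centre of its underside, on the bench. Two lanes along x, 56 mm wide, centred at y = +30 and -30 mm, with 4 mm ribs beside and between them, 5 mm higher than the lane floor. Open end at x = -110 mm, facing the robot within 15 degrees; a stop bar 8 mm high closes both lanes from x = +104 to +110 mm.
- long_plate: Longer blank steel plate, 110 (x) by 52 (y) by 8 mm, 0.2 to 0.4 kg, a 7 mm hole 12 mm from each end. Origin: centre of its underside; x along its length, same sense as the ledge's x. Lies flat in either lane, wholly on the ledge, 45 to 75 mm of empty lane between it and the stop bar. Slides with friction; tips off if half its length stands out.
- short_plate: The shorter blank steel plate, 76 mm (its x) by 52 mm (its y) by 8 mm, otherwise like the longer one. Origin at the centre of its underside. It lies in the other lane and stays there.
- weight_a: Brass weight with a knob, 36 mm across and 40 mm high, standing loose on the bench behind the ledge (past its stop bar). Origin at the centre of its underside.
- ptfe_tape: Small dark tape roll, 59 mm across and 19 mm high, lying loose on the bench behind the ledge. Origin at the centre of its underside.
- weight_b: Smaller brass weight with a knob, 28 mm across and 34 mm high, standing loose on the bench behind the ledge, beyond the larger weight. Origin at the centre of its underside.
Things that resemble listed ones, but are neither listed nor needed, are in the scene too. Leave any yellow look-alike of the long_plate alone.

How it is judged:
At the end, for the whole second after the job is handed in: The longer plate lies flat and at rest in its lane (within 0.05 rad of level, 0.1 rad of parallel), and 26 to 50 mm of its 110 mm length stand out past the open end of the ledge; the shorter plate is within 10 mm of where it lay (x of long_plate in the frame of ledge between -0.105 and -0.081 m and z of long_plate in the frame of ledge between 0.037 and 0.043 m and angle between the x axis of long_plate and the x axis of ledge, either way round below 0.1 rad and angle between long_plate's own z axis and vertical below 0.05 rad and linear speed of long_plate below 0.01 m/s and distance of short_plate from where it was at the start of the episode below 0.01 m); the robot touches nothing.
It fails at once if the longer plate is lifted more than 6 mm off the ledge (z of long_plate in the frame of ledge above 0.046 m).
It fails at once if the longer plate tips by more than 0.15 rad (angle between long_plate's own z axis and vertical above 0.15 rad).
It fails at once if the shorter plate is moved by more than 10 mm (distance of short_plate from where it was at the start of the episode above 0.01 m).
It fails at once if a weight or the tape roll is moved by more than 20 mm (distance of any of weight_a, ptfe_tape, weight_b from where it was at the start of the episode above 0.02 m).
It also fails if it takes over 35 s, if anything falls off the work surface, if the arm or the gripper's body presses on something with over 40 N, if the wrist force passes 120 N, or if a joint passes its speed limit or range.

### The arm

A 6-joint arm with a two-finger parallel gripper is mounted at the origin on a cart in front of the work surface, level with it; the furniture and walls round the work are solid. World frame = base frame: x ahead of the robot, y to its left, z up, the work surface at z = 0. Lengths are in m, angles in rad, forces in N, time in s.
With the tool pointing down it reaches from about 0.375 to 0.9 m from the base axis. Payload 3.1 kg.
Tool frame: the origin (TCP) lies midway between the tips of the shut fingers; the grasp point (between the pads) lies robot.grip_point_offset behind it (robot.grip_point_offset is the distance from the TCP to the grasp point, in m); z points along the fingers, y is the direction in which the jaws open and shut (so a half turn about z gives the same grasp; the last joint's range is limited). The gripper opens to 87 mm and grips with 3 to 60 N. Pads are 19 mm wide; open, the fingers measure 117 mm over their backs; the gripper's body (75 mm by 190 mm) begins 51 mm behind the grasp point.
Start: joints at [1.044, 0.527, 1.433, -0, 1.181, -0.178], TCP at [0.214, 0.587, 0.193] pointing down, gripper open.
Joint ranges: [-3.08, 3.08], [-0.75, 2.2], [0.22, 2.44], [-1.43, 4.57], [0, 2.65], [-2.85, 2.85]. Speed limits (rad/s): [2.79, 2.79, 3.14, 3.14, 3.14, 3.14].

### API

Orientations are given as a unit quaternion [x, y, z, w].
In Python, from rig import robot, cams, hand_in gives the robot as it stands. The module is installed in compiled form; this text tells all that it offers.
- The arm moves only by the tool send_rows, never from a script. Its argument "steps" is one flat list of numbers, 5 for each row, row after row: the finger opening in m, from 0 to 0.087, then the shift along the tool's x, y, z in m, then the turn about the tool's z in rad. A call has 1 to 8 rows; each row is the pose to reach, as a shift and turn from the pose measured when the call began, along the tool's axes at that moment; what a row does not reach only later rows make up. A row lasts 1/8 s, in which the tool goes at most 62.5 mm and 10.7 degrees, less where a joint would pass 70% of its speed; a pose out of reach is approached as far as the arm can. A call with a gripper value outside its range is refused whole. The fingers move at their own pace and stop on an object; "force" is the grip in N (left out, the last holds). Time passes only in rows, so rows that repeat a pose let the fingers close. It gives the time, the measured TCP pose, the force and the opening at its end, in the units of the state.
- robot.get_obs(): the state, without advancing time (a new reading comes with each control period).
- cams.camera(name): name is "scene" or "side" or "wrist"; returns a dict with "color" (420x560x3 uint8, red, green, blue), "range_z" (420x560 float32, m along the optical axis (not along the pixel's ray), 0 where there is no reading), "intrinsics" (3x3 intrinsics, pixels), "extrinsics" (4x4, takes a point from camera to world coordinates). Camera axes: x right, y down, z forward; pixel columns grow to the right and rows downward; lengths in m; the calibration is good to about 2 mm. A picture is of the moment at which its call begins.
- hand_in(): hands the job in, once; it reports no verdict.
The state is a dict: "time": time; "q": joint angles; "joint_velocities": joint speeds; "joint_torque": joint torques, N m; "position": TCP position; "tool_rot": TCP orientation; "ft_force": force on the tool from outside, world axes, zero at the start; "moment": the same for the moment, N m; "grip_width": finger opening in m.
Only numpy, scipy, OpenCV 4.12 (cv2) and the standard library are available. Lean on these libraries where they do the work, as an engineer would, in place of code of your own. Each camera call takes 0.05 s, during which the arm holds its last target.

## Working session

There is one attempt and no reset: what is moved stays moved. The work goes in short steps, Python scripts to look and compute and a tool call to move; the robot and the scene stay as the last step left them, time stands still between calls to the robot, and variables do not carry over. Pictures are saved under pics/ and viewed, and the job is handed in when it is done.

Besides the shell and the picture viewer there is one more tool, called after "Emit:" by a JSON object that holds its "api" and its "payload". send_rows: Moves the arm, as the interface text tells. Its arguments: {"type":"object","properties":{"steps":{"type":"array","items":{"type":"number"}},"force":{"type":"number"}},"required":["steps"]}

```bash
mkdir -p pics && python3 - <<'E'
from rig import robot,cams
import cv2,numpy as np
o=robot.get_obs()
print({k:np.round(v,4) for k,v in o.items()}, robot.grip_point_offset)
for n in("scene","side","wrist"):
    c=cams.camera(n); np.savez('%s0.npz'%n,**c)
    cv2.imwrite('pics/%s0.png'%n,c["color"][:,:,::-1])
    print(n,np.round(c["extrinsics"],3).tolist())
E
```

```text
{'time': np.float64(0.0), 'q': array([ 1.0435,  0.5285,  1.4339, -0.    ,  1.1814, -0.1785]), 'joint_velocities': array([-0.0013, -0.0015, -0.0016,  0.0005,  0.0005,  0.0004]), 'joint_torque': array([-4.00000e-04, -4.40035e+01, -1.76591e+01,  6.31000e-02,
        5.82000e-02, -2.00000e-04]), 'position': array([0.2132, 0.5867, 0.192 ]), 'tool_rot': array([ 1.735e-01,  9.848e-01, -1.000e-03, -4.000e-04]), 'ft_force': array([-0.0008, -0.5163, -0.2167]), 'moment': array([-0.018 , -0.0177, -0.0289]), 'grip_width': np.float64(0.087)} 0.0187
scene [[0.484, -0.38, 0.788, -0.191], [-0.875, -0.199, 0.441, -0.723], [-0.011, -0.903, -0.429, 0.448], [0.0, 0.0, 0.0, 1.0]]
side [[0.999, -0.009, 0.036, 0.513], [-0.036, -0.483, 0.875, -1.072], [0.01, -0.876, -0.483, 0.487], [0.0, 0.0, 0.0, 1.0]]
wrist [[0.342, 0.899, 0.275, 0.137], [0.94, -0.326, -0.103, 0.615], [-0.003, 0.294, -0.956, 0.385], [0.0, 0.0, 0.0, 1.0]]
```

View pics/scene0.png

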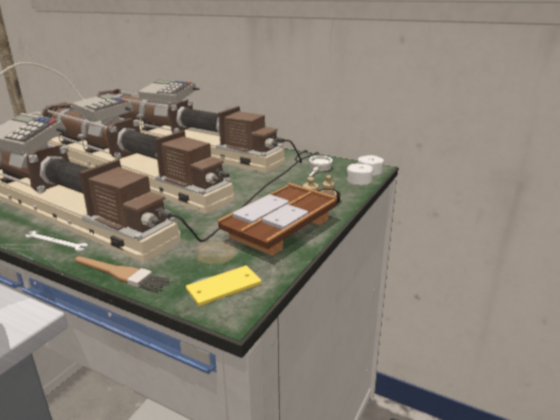

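View pics/side0.png

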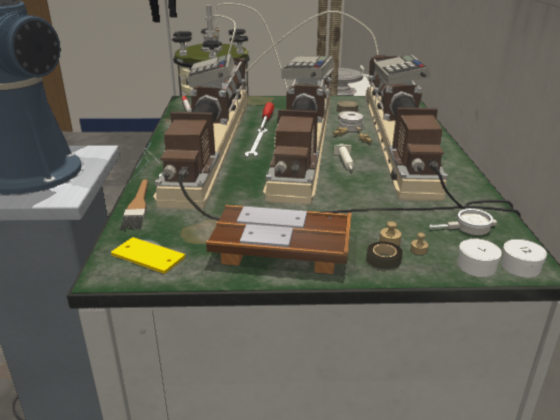

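View pics/wrist0.png

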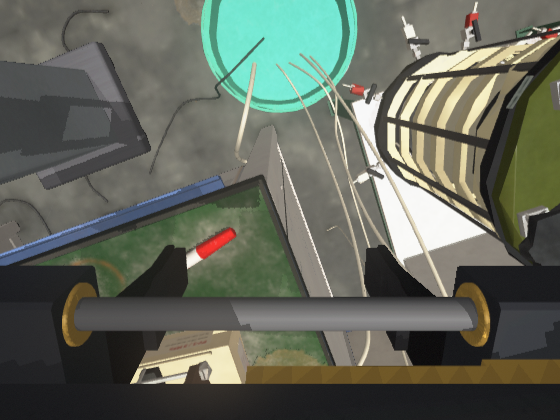

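Side view: the ledge is at about (283,232). There are three plate-like things:
- grey plate in the far (+y) lane at (270,218)
- grey plate in the near lane at (268,234), which looks shorter
- yellow look-alike on the bench at (148,254)

The far-lane grey plate fits the description. I'll confirm that in an enlarged crop and measure it.

```bash
cat > h.py <<'E'
import numpy as np,cv2
def cloud(c):
    K=c["intrinsics"];d=c["range_z"];v,u=np.indices(d.shape)
    p=np.stack([(u-K[0,2])/K[0,0]*d,(v-K[1,2])/K[1,1]*d,d,np.ones_like(d)],-1)
    P=(p@c["extrinsics"].T)[...,:3]; P[d<=0]=np.nan
    return P
def plates(c,zlo=.043,zhi=.054,box=(.3,.9,-.6,.1)):
    P=cloud(c);hsv=cv2.cvtColor(c["color"],cv2.COLOR_RGB2HSV)
    m=(P[...,2]>zlo)&(P[...,2]<zhi)&(P[...,0]>box[0])&(P[...,0]<box[1])&(P[...,1]>box[2])&(P[...,1]<box[3])
    g=m&(hsv[...,1]<60)&(hsv[...,2]>90)
    return P,m,g
E
python3 - <<'E'
from h import *
for n in("side","scene"):
    c=dict(np.load(n+'0.npz'));P,m,g=plates(c)
    k,lab,st,ce=cv2.connectedComponentsWithStats(g.astype(np.uint8),connectivity=4)
    for i in range(1,k):
        if st[i,4]<80: continue
        q=P[lab==i]; r=cv2.minAreaRect((q[:,:2]*1000).astype(np.float32))
        print(n,st[i],np.round(q.mean(0),4),r, 'z',np.percentile(q[:,2],[5,50,95]).round(4))
    for (v,u) in [(218,270),(234,268),(244,283)]:
        if n=="side":print(u,v,P[v,u].round(4))
c=dict(np.load('side0.npz'))
cv2.imwrite('pics/crop0.png',cv2.resize(c["color"][190:290,195:445,::-1],None,fx=3.2,fy=3.2,interpolation=cv2.INTER_CUBIC))
E
```

```text
side [396 165  43  14 232] [ 0.7935 -0.1338  0.0513] ((802.5811157226562, -123.871337890625), (58.82923889160156, 72.16842651367188), 87.72918701171875) z [0.0493 0.0513 0.0534]
side [266 167  49  17 326] [ 0.555  -0.1441  0.0512] ((553.5381469726562, -134.5062713623047), (57.90535354614258, 89.01860809326172), 81.02565002441406) z [0.0492 0.0512 0.0533]
side [182 170  28  18 179] [ 0.3778 -0.1579  0.0515] ((373.3110656738281, -148.5491180419922), (70.43760681152344, 39.73735809326172), 83.07772064208984) z [0.049  0.0516 0.0535]
side [155 174  25  13 133] [ 0.3216 -0.1654  0.051 ] ((316.3920593261719, -162.9552459716797), (34.4991455078125, 63.35845947265625), 46.29172134399414) z [0.0491 0.0511 0.053 ]
side [ 237  207   70   40 2034] [ 0.5129 -0.3177  0.0469] ((512.1424560546875, -314.9070129394531), (120.21261596679688, 110.20770263671875), 79.77325439453125) z [0.0449 0.047  0.0484]
270 218 [ 0.5139 -0.2966  0.0478]
268 234 [ 0.5105 -0.3445  0.0457]
283 244 [ 0.5335 -0.3752  0.046 ]
scene [198 133  86  25 443] [ 0.8061 -0.0424  0.0491] ((816.2476806640625, -27.86883544921875), (258.1040954589844, 93.83118438720703), 86.72456359863281) z [0.045  0.0484 0.0533]
scene [129 159 103  38 714] [ 0.5526 -0.0471  0.0489] ((568.8665771484375, -30.6669921875), (272.90606689453125, 90.4223861694336), 82.03131103515625) z [0.045  0.0481 0.053 ]
scene [  48  192  129   51 1153] [ 0.3398 -0.0542  0.0489] ((350.99603271484375, -41.07868957519531), (283.71533203125, 89.38055419921875), 88.56097412109375) z [0.0452 0.048  0.0531]
scene [ 233  194   75   34 1387] [ 0.5103 -0.315   0.0476] ((515.8497924804688, -315.0998229980469), (120.09469604492188, 118.30370330810547), 78.34806060791016) z [0.0445 0.0478 0.0491]
```

View pics/crop0.png

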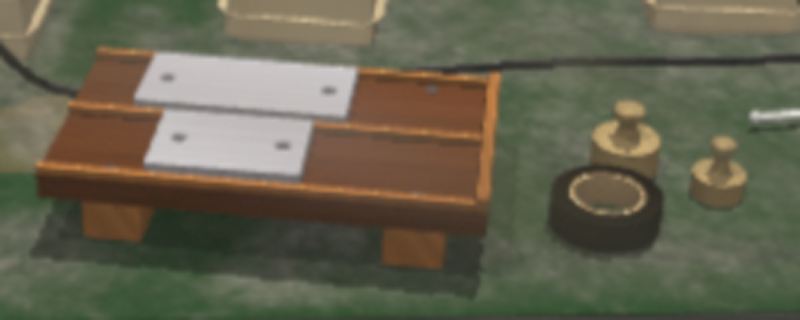

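```bash
cat >> h.py <<'E'
def ray(c,uv,z):
    uv=np.atleast_2d(uv).astype(float);K=c["intrinsics"];T=c["extrinsics"]
    d=np.c_[(uv-K[[0,1],[2,2]])/K[[0,1],[0,1]],np.ones(len(uv))]@T[:3,:3].T
    return T[:3,3]+d*((z-T[2,3])/d[:,2])[:,None]
E
python3 - <<'E'
from h import *
c=dict(np.load('side0.npz'))
f=lambda l:np.array(l)/3.2+[195,190]-.34
L=ray(c,f([(38,165),(488,203),(100,50)]),.045); R=ray(c,f([(497,73)]),.048)
print('ledge nearL,nearR,farL,farR',L.round(4).tolist(),R.round(4).tolist())
p=ray(c,f([(152,52),(356,69),(348,115),(137,98)]),.048);print('long',p.round(4).tolist(),np.linalg.norm(np.diff(p,axis=0),axis=1))
s=ray(c,f([(163,110),(312,122),(303,176),(146,163)]),.048);print('short',s.round(4).tolist(),np.linalg.norm(np.diff(s,axis=0),axis=1))
yaw=np.arctan2(*(L[1]-L[0])[[1,0]]),np.arctan2(*(R[0]-L[2])[[1,0]]),np.arctan2(*(p[1]-p[0])[[1,0]]),np.arctan2(*(p[2]-p[3])[[1,0]]);print(np.degrees(yaw))
E
```

```text
ledge nearL,nearR,farL,farR [[0.415, -0.3631, 0.045], [0.6294, -0.4012, 0.045], [0.4372, -0.2452, 0.045]] [[0.6499, -0.2805, 0.048]]
long [[0.4659, -0.2536, 0.048], [0.5752, -0.2747, 0.048], [0.568, -0.3232, 0.048], [0.4602, -0.3037, 0.048]] [0.11131266 0.04894176 0.10955963]
short [[0.474, -0.3163, 0.048], [0.5495, -0.3298, 0.048], [0.543, -0.3804, 0.048], [0.4676, -0.3672, 0.048]] [0.07662493 0.05106299 0.07661417]
[-10.07186392  -9.42547887 -10.93653843 -10.22651012]
```

```bash
python3 - <<'E'
from h import *
P=np.concatenate([cloud(dict(np.load(n+'0.npz'))).reshape(-1,3) for n in("side","scene")])
P=P[np.isfinite(P).all(1)]
print('max z(mm) rows y, cols x .2...75')
for y in np.arange(.65,-.5,-.05):
    r=[]
    for x in np.arange(.2,.76,.05):
        q=P[(abs(P[:,0]-x)<.025)&(abs(P[:,1]-y)<.025)&(P[:,2]<.6),2]; r.append(int(q.max()*1000) if len(q) else -1)
    print('%.2f'%y,r)
# target
psi=np.radians(-10.2);ux=np.array([np.cos(psi),np.sin(psi)]);uy=np.array([-ux[1],ux[0]]);C=np.array([.533,-.3225])
for x in(.068,.034,.0): print(x,C+x*ux+.0305*uy)
c=dict(np.load('side0.npz'))
PP=cloud(c);q=PP[200:290,195:445].reshape(-1,3);q=q[np.isfinite(q).all(1)]
l=(q[:,:2]-C)@np.c_[ux,uy]
# profile along long lane
for a in np.arange(-.12,.13,.01):
    s=(abs(l[:,0]-a)<.005)&(abs(l[:,1]-.033)<.015)
    print('%.2f'%a,np.median(q[s,2]).round(4),end='; ')
E
```

```text
max z(mm) rows y, cols x .2...75
0.65 [268, 269, -1, -1, -1, -1, -1, -1, -1, 223, 236, 234]
0.60 [269, 269, -1, -1, -1, -1, -1, -1, -1, 103, -1, -1]
0.55 [281, 3, -1, -1, -1, 3, 3, 2, -790, 105, 3, 2]
0.50 [282, 15, 3, -1, 136, 3, 3, 4, -798, 47, 2, 3]
0.45 [2, 17, 16, 142, 146, 146, 4, 2, 147, 148, 145, 20]
0.40 [2, 2, 16, -1, 147, 146, 26, 17, 139, 142, 133, 22]
0.35 [1, 3, -1, -1, 120, 137, 27, 3, 138, 137, 99, 9]
0.30 [2, 3, -1, 123, 137, 136, 24, 102, 183, 185, 36, 37]
0.25 [2, 2, 3, 183, 195, 184, 18, 184, 185, 189, 168, 37]
0.20 [3, 2, 3, 185, 196, 193, 15, 185, 189, 190, 18, 16]
0.15 [2, 3, 3, 186, 195, 183, 6, 185, 189, 190, 3, 19]
0.10 [4, 6, 34, 177, 184, 7, 6, 123, 128, 52, 24, 3]
0.05 [3, 4, 51, 128, 127, 3, 2, 126, 127, 50, 22, 30]
-0.00 [2, 3, 57, 127, 125, 3, 29, 144, 144, 24, 21, 68]
-0.05 [3, 10, 144, 145, 145, 2, 58, 144, 145, 3, 2, 59]
-0.10 [2, 10, 134, 134, 134, 3, 131, 135, 135, 3, 3, 58]
-0.15 [2, 11, 133, 134, 134, 2, 102, 103, 103, 3, 4, 58]
-0.20 [2, 12, 86, 90, 58, 8, 3, 86, 21, 8, 9, 9]
-0.25 [2, 9, 9, 81, 49, 49, 49, 49, 46, 2, 2, 3]
-0.30 [2, 9, 9, 9, 46, 49, 50, 50, 47, 49, 40, 37]
-0.35 [3, 9, 9, 9, 45, 50, 49, 50, 46, 49, 20, 34]
-0.40 [2, 3, 3, 10, 3, 42, 49, 49, 47, 48, 20, 4]
-0.45 [2, 2, 3, 2, 2, 2, 3, 2, 4, 3, 2, 3]
0.068 [ 0.60532639 -0.3045238 ]
0.034 [ 0.57186374 -0.29850292]
0.0 [ 0.53840108 -0.29248203]
-0.12 nan; -0.11 0.0392; -0.10 0.0391; -0.09 0.0392; -0.08 0.0398; -0.07 0.0472; -0.06 0.0472; -0.05 0.0471; -0.04 0.0474; -0.03 0.0472; -0.02 0.0471; -0.01 0.047; -0.00 0.0472; 0.01 0.0474; 0.02 0.0471; 0.03 0.0466; 0.04 0.0389; 0.05 0.0392; 0.06 0.039; 0.07 0.0391; 0.08 0.0392; 0.09 0.039; 0.10 0.0394; 0.11 0.0016; 0.12 0.0006;
  return _methods._mean(a, axis=axis, dtype=dtype,
  ret = ret.dtype.type(ret / rcount)
```

The crop confirms it: the long plate (110 mm by ray-plane) is in the +y lane with a 70 mm gap to the stop bar. The machines reach about 0.20 m, so I lift first and then cross with the fingers shut.

Emit:
{"api": "send_rows", "payload": {"steps": [0,0,0,-0.06,0,0,0,0,-0.12,0,0,-0.04,-0.042,-0.12,0,0,-0.08,-0.084,-0.12,0,0,-0.12,-0.126,-0.12,0,0,-0.16,-0.168,-0.12,0,0,-0.2,-0.21,-0.12,0,0,-0.24,-0.252,-0.12,0], "force": 20}}

```text
time: 1.15
position: [0.3531, 0.2664, 0.3125]
tool_rot: [0.173, 0.985, -0.001, -0.0]
ft_force: [1.0, 0.3, 0.4]
grip_width: 0.0149
```

Emit:
{"api": "send_rows", "payload": {"steps": [0,-0.042,-0.044,0,0,0,-0.084,-0.088,0,0,0,-0.126,-0.132,0,-0.04,0,-0.168,-0.176,0,-0.08,0,-0.21,-0.22,0,-0.12,0,-0.252,-0.264,0,-0.16,0,-0.294,-0.308,0,-0.18,0,-0.336,-0.352,0,-0.18]}}

```text
time: 2.15
position: [0.5491, -0.181, 0.3127]
tool_rot: [0.084, 0.996, -0.0, -0.0]
ft_force: [0.4, 1.0, 0.4]
grip_width: 0.0007
```

Emit:
{"api": "send_rows", "payload": {"steps": [0,-0.038,-0.056,0,0,0,-0.076,-0.112,0,0,0,-0.076,-0.112,0.06,0,0,-0.076,-0.112,0.12,0,0,-0.076,-0.112,0.18,0,0,-0.076,-0.112,0.22,0,0,-0.076,-0.112,0.235,0,0,-0.076,-0.112,0.235,0]}}

```text
time: 3.15
position: [0.6048, -0.3042, 0.0772]
tool_rot: [0.084, 0.996, -0.0, -0.001]
ft_force: [0.1, -0.2, 0.3]
grip_width: 0.0005
```

```bash
cat > look.py <<'E'
import sys
from rig import robot,cams
from h import *
n=sys.argv[1]
o=robot.get_obs();print(o["time"],o["position"].round(4),o["tool_rot"].round(3),o["ft_force"].round(1))
ims=[]
for k,(r0,r1,c0,c1) in {"side":(180,280,205,355),"scene":(165,265,205,355)}.items():
    c=cams.camera(k);np.savez(k+n+'.npz',**c)
    ims.append(cv2.resize(c["color"][r0:r1,c0:c1,::-1],None,fx=4,fy=3,interpolation=cv2.INTER_CUBIC) if 0 else cv2.resize(c["color"][r0:r1,c0:c1,::-1],None,fx=3,fy=3,interpolation=cv2.INTER_CUBIC))
cv2.imwrite('pics/look%s.png'%n,np.vstack(ims))
E
python3 look.py 1
```

```text
3.15 [ 0.6048 -0.3042  0.0772] [ 0.084  0.996 -0.    -0.001] [ 0.1 -0.2  0.3]
```

View pics/look1.png

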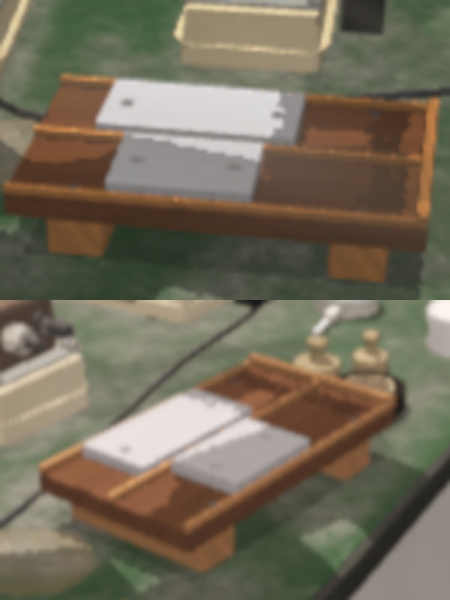

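The pictures show the gripper's shadow but not the gripper itself, so I'll look at the full frames.

```bash
python3 - <<'E'
from h import *
from rig import cams
a=[dict(np.load(k+'1.npz'))["color"][:,:,::-1] for k in("side","scene")]+[cams.camera("wrist")["color"][:,:,::-1]]
cv2.imwrite('pics/full1.png',np.vstack([np.hstack([cv2.resize(x,(400,300),interpolation=cv2.INTER_AREA) for x in a[:2]]),np.hstack([cv2.resize(a[2],(400,300)),np.zeros((300,400,3),np.uint8)])]))
E
```

```text
(no output)
```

View pics/full1.png

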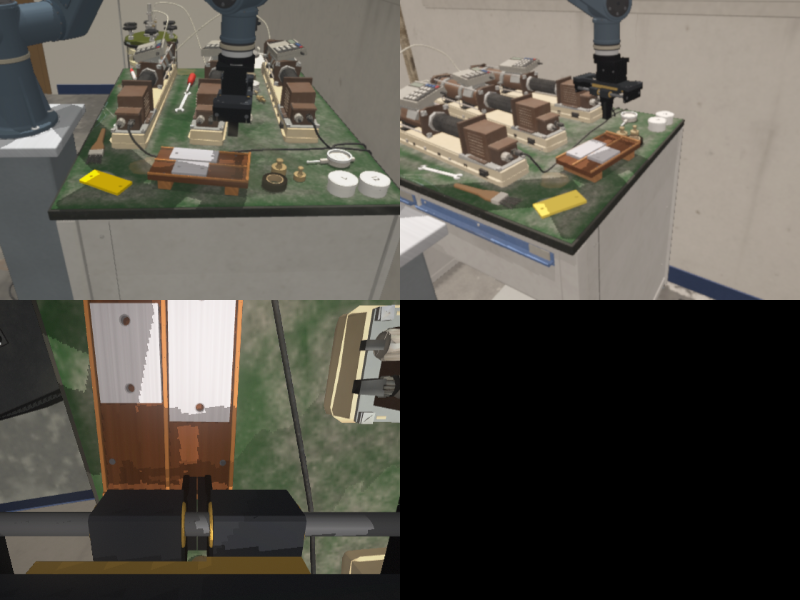

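```bash
python3 - <<'E'
from h import *
from rig import robot,cams
o=robot.get_obs();print(o["time"],o["position"].round(4),o["joint_velocities"].round(3))
for k in("side","scene"):
    c=cams.camera(k);np.savez(k+'2.npz',**c)
    p=np.linalg.inv(c["extrinsics"])@np.r_[o["position"],1];uv=c["intrinsics"]@p[:3];uv=uv[:2]/uv[2];print(k,uv.round(1),p[2].round(3))
    P=cloud(c);u,v=uv.round().astype(int)
    # lowest dark pixels near
    R=P[v-80:v+40,u-60:u+60].reshape(-1,3); s=(np.linalg.norm(R[:,:2]-o["position"][:2],axis=1)<.12)&(R[:,2]>.055)
    q=R[s];print(len(q),q.min(0).round(3) if len(q) else '',q.max(0).round(3) if len(q) else '')
    cv2.circle(c["color"],(int(u),int(v)),3,(255,0,0),1)
    cv2.imwrite('pics/p%s2.png'%k,cv2.resize(c["color"][max(v-110,0):v+60,max(u-110,0):u+110,::-1],None,fx=3,fy=3))
E
```

```text
3.3 [ 0.6066 -0.3054  0.0802] [ 0.    -0.007  0.003  0.    -0.001 -0.001]
side [326.9 202.8] 0.871
2751 [ 0.553 -0.406  0.109] [ 0.654 -0.221  0.235]
scene [289.3 177.6] 0.971
3497 [ 0.552 -0.405  0.11 ] [ 0.657 -0.207  0.256]
```

View pics/pside2.png

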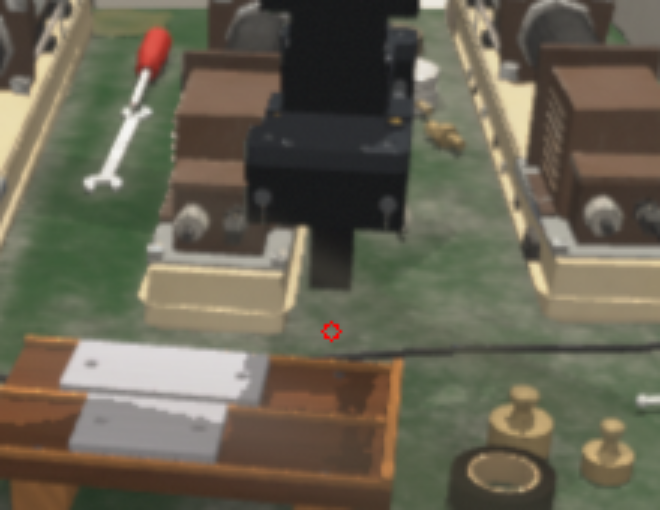

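Both cameras put the fingertip at about z = 0.109, while the reported TCP is at 0.080, so I'm not trusting either alone. I'll go down in small steps and watch the force and the pictures.

Emit:
{"api": "send_rows", "payload": {"steps": [0,0,0,0.01,0,0,0,0,0.02,0,0,0,0,0.027,0,0,0,0,0.027,0]}}

```text
time: 3.9
position: [0.6056, -0.3048, 0.0518]
tool_rot: [0.084, 0.996, -0.001, 0.0]
ft_force: [-0.2, 0.2, -0.2]
grip_width: 0.0002
```

```bash
cat > tip.py <<'E'
import sys
from h import *
from rig import robot,cams
n=sys.argv[1]
o=robot.get_obs();print(o["time"],o["position"].round(4),o["tool_rot"].round(4),o["ft_force"].round(1),o["moment"].round(2),o["grip_width"])
ims=[]
for k in("side","scene"):
    c=cams.camera(k);np.savez(k+n+'.npz',**c)
    p=np.linalg.inv(c["extrinsics"])@np.r_[o["position"],1];uv=c["intrinsics"]@p[:3];uv=uv[:2]/uv[2]
    P=cloud(c);u,v=uv.round().astype(int)
    V=c["color"].max(-1)
    w=np.zeros(V.shape,bool);w[max(v-70,0):v+30,u-40:u+40]=1
    s=w&(np.linalg.norm(P[...,:2]-o["position"][:2],axis=-1)<.035)&(P[...,2]>.055)
    q=P[s];print(k,len(q),'min/max',q.min(0).round(4),q.max(0).round(4))
    cv2.circle(c["color"],(int(u),int(v)),1,(255,0,0),1)
    ims.append(cv2.resize(c["color"][v-60:v+60,u-110:u+60,::-1],None,fx=2.4,fy=2.4,interpolation=cv2.INTER_CUBIC))
cv2.imwrite('pics/tip%s.png'%n,np.vstack(ims))
cv2.imwrite('pics/wrist%s.png'%n,cams.camera("wrist")["color"][:,:,::-1])
E
python3 tip.py 3
```

```text
3.9 [ 0.6056 -0.3048  0.0518] [ 8.420e-02  9.964e-01 -9.000e-04  3.000e-04] [-0.2  0.2 -0.2] [ 0.03  0.01 -0.03] 0.00022344975403871967
side 303 min/max [ 0.5714 -0.3297  0.0806] [ 0.6404 -0.295   0.1752]
scene 891 min/max [ 0.5714 -0.3396  0.0824] [ 0.618  -0.2747  0.2109]
```

View pics/tip3.png

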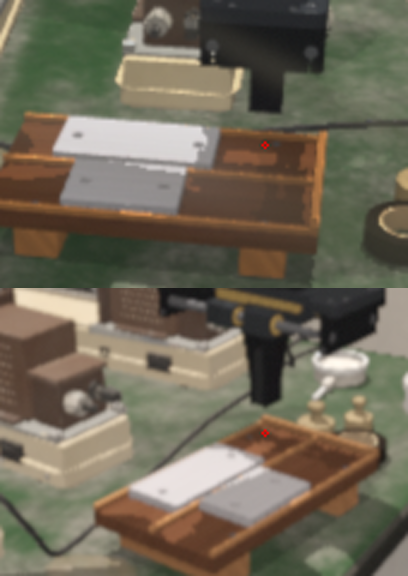

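View pics/wrist3.png

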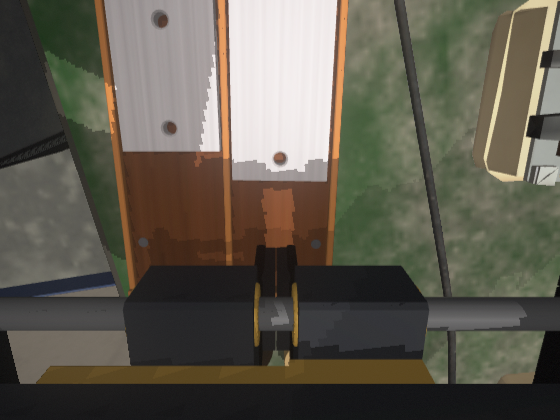

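Both cameras show the shut tip 29 mm above the reported TCP, laterally aligned, with no force. I continue down in small steps, stopping first at a reported height that is safe under either reading.

Emit:
{"api": "send_rows", "payload": {"steps": [0,0,0,0.005,0,0,0,0,0.009,0,0,0,0,0.009,0]}}

```text
time: 4.42
position: [0.6062, -0.3052, 0.0435]
tool_rot: [0.084, 0.996, -0.001, 0.001]
ft_force: [0.3, -0.4, -0.5]
grip_width: 0.0005
```

Emit:
{"api": "send_rows", "payload": {"steps": [0,0,0,0.003,0,0,0,0,0.006,0,0,0,0,0.006,0]}}

```text
time: 4.8
position: [0.6059, -0.305, 0.0371]
tool_rot: [0.084, 0.996, -0.001, 0.001]
ft_force: [-0.3, 0.1, -0.9]
grip_width: 0.0004
```

There's no contact at a reported 0.037, which is below the lane floor, so the cameras are right and the reported TCP sits about 29 mm too low.

Emit:
{"api": "send_rows", "payload": {"steps": [0,0,0,0.005,0,0,0,0,0.01,0,0,0,0,0.014,0,0,0,0,0.014,0]}}

```text
time: 5.3
position: [0.6056, -0.3048, 0.0225]
tool_rot: [0.084, 0.996, -0.001, 0.0]
ft_force: [-0.2, 0.5, 0.1]
grip_width: 0.0003
```

```bash
python3 tip.py 4
```

```text
5.3 [ 0.6056 -0.3048  0.0225] [ 8.420e-02  9.964e-01 -8.000e-04  2.000e-04] [-0.2  0.5  0.1] [ 0.05  0.01 -0.01] 0.00029071104940185877
side 262 min/max [ 0.5722 -0.3333  0.0552] [ 0.6402 -0.2921  0.1627]
scene 865 min/max [ 0.5718 -0.3395  0.0554] [ 0.6163 -0.2751  0.1862]
```

View pics/tip4.png

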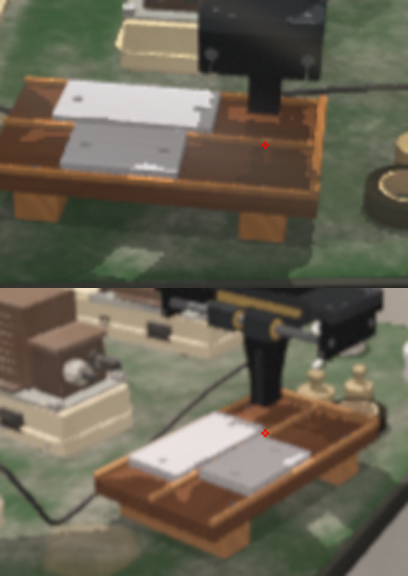

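Emit:
{"api": "send_rows", "payload": {"steps": [0,0,0,0.004,0,0,0,0,0.008,0,0,0,0,0.008,0]}}

```text
time: 5.82
position: [0.6057, -0.3049, 0.0146]
tool_rot: [0.084, 0.996, -0.001, 0.0]
ft_force: [-0.1, -0.6, 0.7]
grip_width: 0.0004
```

```bash
sed -i 's/>.055)/>.0425)/' tip.py && python3 tip.py 5
```

```text
5.825 [ 0.6057 -0.3049  0.0146] [ 8.420e-02  9.964e-01 -9.000e-04  3.000e-04] [-0.1 -0.6  0.7] [-0.05  0.07 -0.  ] 0.00043697252170638105
side 338 min/max [ 0.571  -0.3382  0.0425] [ 0.6404 -0.274   0.1534]
scene 939 min/max [ 0.5708 -0.3393  0.0425] [ 0.6391 -0.2718  0.1801]
```

View pics/tip5.png

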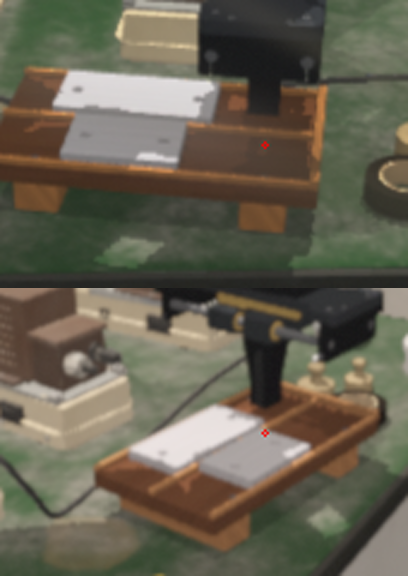

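View pics/wrist5.png

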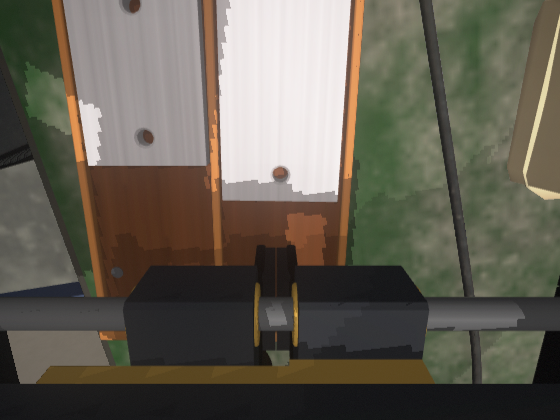

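The tip is just above the lane floor (about 0.043), behind the long plate and clear of the ribs. Now I push slowly along tool +x, the first 40 mm.

Emit:
{"api": "send_rows", "payload": {"steps": [0,0.005,0,0,0,0,0.01,0,0,0,0,0.015,0,0,0,0,0.02,0,0,0,0,0.025,0,0,0,0,0.03,0,0,0,0,0.035,0,0,0,0,0.04,0,0,0]}}

```text
time: 6.98
position: [0.5666, -0.2986, 0.0153]
tool_rot: [0.084, 0.996, -0.001, 0.001]
ft_force: [0.8, 0.4, -0.5]
grip_width: 0.0005
```

```bash
python3 tip.py 6
```

```text
6.975 [ 0.5666 -0.2986  0.0153] [ 0.0842  0.9964 -0.0014  0.0011] [ 0.8  0.4 -0.5] [-0.   -0.23  0.01] 0.0004975961059616593
side 503 min/max [ 0.5319 -0.3318  0.0425] [ 0.6009 -0.2691  0.1545]
scene 1016 min/max [ 0.5319 -0.3334  0.043 ] [ 0.5854 -0.2642  0.1766]
```

View pics/tip6.png

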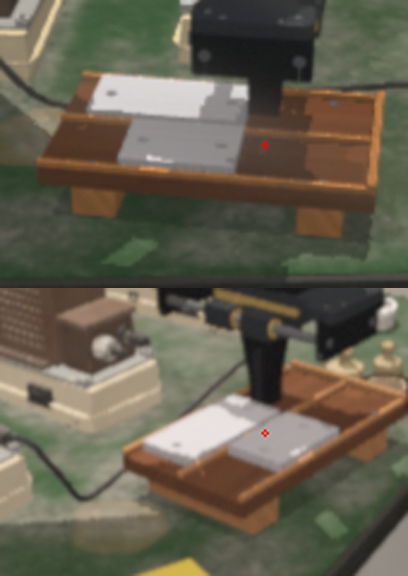

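View pics/wrist6.png

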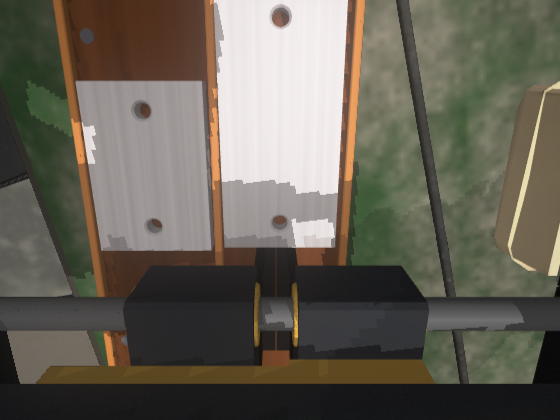

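```bash
cat > meas.py <<'E'
import sys
from h import *
psi=np.radians(-10.2);ux=np.array([np.cos(psi),np.sin(psi)]);uy=np.array([-ux[1],ux[0]]);C=np.array([.533,-.3225])
def meas(c,k):
    P=cloud(c);g=c["color"].astype(int);gray=(g.max(-1)-g.min(-1)<25)&(g.max(-1)>80)
    L=(P[...,:2]-C)@np.c_[ux,uy]
    out=[]
    for y0,y1 in((.015,.045),(-.045,-.015)):
        s=gray&(P[...,2]>.0435)&(P[...,2]<.053)&(L[...,1]>y0)&(L[...,1]<y1)&(abs(L[...,0])<.18)
        es=[]
        for v in range(s.shape[0]):
            u=np.flatnonzero(s[v])
            if len(u)>15 and k=="side":
                Q=ray(c,[(u[0]-.5,v),(u[-1]+.5,v)],.048)[:,:2]-C
                es.append(np.r_[Q@ux,(Q@uy).mean()])
        if es:
            es=np.array(es);m=np.median(es,0);out.append((np.round(m[:2]*1000,1).tolist(),len(es)))
        else:
            x=L[s][:,0];out.append(np.percentile(x,[1,99]).round(4).tolist())
    return out
for n in sys.argv[1:]:
    for k in("side",): print(n,k,meas(dict(np.load(k+n+'.npz')),k))
E
python3 meas.py 0 1 5 6
```

```text
0 side [([-76.4, 33.4], 11), ([-58.0, 18.2], 11)]
1 side [([-76.4, 33.4], 11), ([-58.0, 18.2], 11)]
5 side [([-76.5, 33.4], 11), ([-58.0, 18.4], 11)]
6 side [([-93.0, 14.4], 11), ([-58.1, 18.0], 12)]
```

The plate moved 16.5 mm and the short plate hasn't moved. Another 55 mm is needed, so I push 40 mm and measure again.

Emit:
{"api": "send_rows", "payload": {"steps": [0,0.005,0,0,0,0,0.01,0,0,0,0,0.015,0,0,0,0,0.02,0,0,0,0,0.025,0,0,0,0,0.03,0,0,0,0,0.035,0,0,0,0,0.04,0,0,0]}}

```text
time: 8.12
position: [0.5264, -0.2916, 0.0151]
tool_rot: [0.084, 0.996, -0.001, 0.0]
ft_force: [1.8, -0.5, 0.3]
grip_width: 0.0003
```

```bash
python3 tip.py 7; python3 meas.py 7
```

```text
8.125 [ 0.5264 -0.2916  0.0151] [ 8.430e-02  9.964e-01 -1.000e-03  4.000e-04] [ 1.8 -0.5  0.3] [-0.03 -0.22  0.04] 0.00027404450621938854
side 493 min/max [ 0.4921 -0.3259  0.0425] [ 0.561  -0.2618  0.1555]
scene 1036 min/max [ 0.4927 -0.3263  0.0426] [ 0.5442 -0.2569  0.1743]
7 side [([-133.9, -28.5], 12), ([-58.1, 17.9], 12)]
```

View pics/tip7.png

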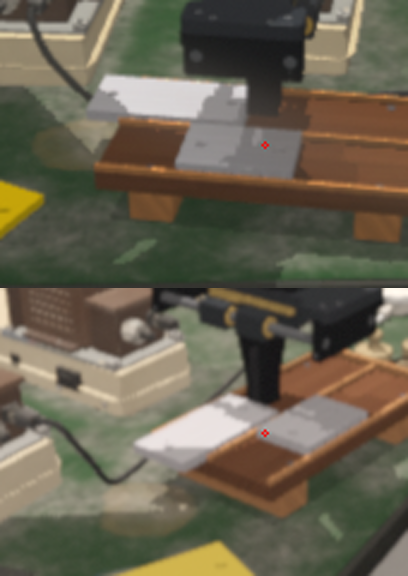

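The open end is at -134 mm (24 mm standing out). I push 13 mm more at a slow rate, then back off.

Emit:
{"api": "send_rows", "payload": {"steps": [0,0.004,0,0,0,0,0.008,0,0,0,0,0.011,0,0,0,0,0.013,0,0,0,0,0.013,0,0,0,0,0.005,0,0,0,0,-0.003,0,0,0,0,-0.003,0,0,0]}}

```text
time: 9.28
position: [0.5297, -0.2919, 0.0149]
tool_rot: [0.084, 0.996, -0.001, -0.0]
ft_force: [0.5, -0.5, 1.2]
grip_width: 0.0006
```

```bash
python3 tip.py 8; python3 meas.py 8
```

```text
9.275 [ 0.5297 -0.2919  0.0149] [ 8.390e-02  9.965e-01 -9.000e-04 -1.000e-04] [ 0.5 -0.5  1.2] [0.02 0.05 0.02] 0.000628248133412963
side 365 min/max [ 0.4955 -0.3262  0.0425] [ 0.564  -0.2621  0.1575]
scene 962 min/max [ 0.4948 -0.3265  0.0427] [ 0.5463 -0.2572  0.1741]
8 side [([-148.4, -38.1], 11), ([-58.1, 17.7], 12)]
```

View pics/tip8.png

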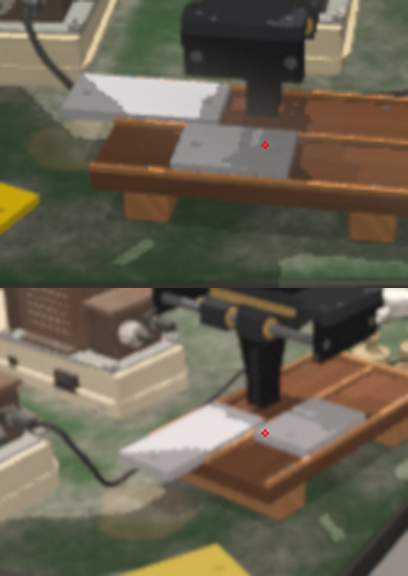

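The plate spans -148.4 to -38.1 mm, centre -93, and the finger is clear of it. Raising the hand straight up.

Emit:
{"api": "send_rows", "payload": {"steps": [0,-0.004,0,-0.01,0,0,-0.004,0,-0.04,0,0,-0.004,0,-0.09,0,0,-0.004,0,-0.14,0,0,-0.004,0,-0.19,0,0,-0.004,0,-0.22,0,0,-0.004,0,-0.22,0,0,-0.004,0,-0.22,0]}}

```text
time: 10.42
position: [0.532, -0.2913, 0.234]
tool_rot: [0.084, 0.996, 0.0, -0.002]
ft_force: [-0.1, 0.4, -0.5]
grip_width: 0.0006
```

```bash
python3 look.py 9; python3 meas.py 9; python3 - <<'E'
from meas import *
c=dict(np.load('side9.npz'));P=cloud(c);L=(P[...,:2]-C)@np.c_[ux,uy]
# open end from wood points and plate flatness/yaw
g=c["color"].astype(int);gray=(g.max(-1)-g.min(-1)<25)&(g.max(-1)>80)
s=gray&(abs(L[...,1]-.03)<.024)&(L[...,0]>-.145)&(L[...,0]<-.042)&(P[...,2]>.044)&(P[...,2]<.053)
q=np.c_[L[s],P[s][:,2]];A=np.c_[q[:,:2],np.ones(len(q))];print('plane slopes, z0',np.linalg.lstsq(A,q[:,2],rcond=None)[0].round(4))
w=(~gray)&(P[...,2]>.036)&(P[...,2]<.047)&(abs(L[...,1])<.058)&(L[...,0]<0)
print('open end x',np.percentile(L[w][:,0],[.2,1,5]).round(4))
a=dict(np.load('side0.npz'));d=cv2.absdiff(a["color"],c["color"]).max(-1);print('diff near weights',d[215:270,360:445].max())
E
```

```text
10.425 [ 0.532  -0.2913  0.234 ] [ 0.084  0.996  0.    -0.002] [-0.1  0.4 -0.5]
9 side [([-148.4, -38.5], 11), ([-57.8, 18.2], 11)]
plane slopes, z0 [-0.0003  0.002   0.047 ]
open end x [-0.1111 -0.11   -0.1069]
diff near weights 19
```

View pics/look9.png

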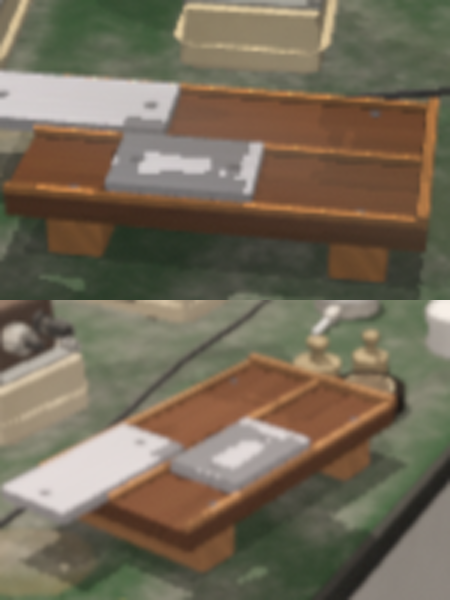

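The long plate lies flat with about 38 mm past the open end. The short plate and the weights are unmoved, and the hand is clear.

```bash
python3 -c "
from rig import hand_in;print(hand_in())"
```

```text
the job is handed in; nothing more can be done
None
```

The longer plate now stands out about 38 mm past the open end of the ledge. I pushed it along the +y lane with the shut fingertips, backed off, raised the hand clear and handed the job in at about 10.4 s; `hand_in` gave no verdict.

**Last checks (side camera):**
- **Long plate:** it spans -148.4 to -38.5 mm in my fitted ledge frame. Its centre is at about x = -93 mm, with the target window being -105 to -81 mm. Its fitted surface slopes are at most 0.002.
- **Ledge:** the open end measured at -110 to -111 mm, as it should be.
- **Short plate:** its ends are within 0.2 mm of where they started.
- **Weights and tape roll:** the image patch round them matches the first picture apart from small colour differences, so I see no movement. I did not measure their positions.
- **Contact force:** no reading at the end of a move was above about 2 N.

**Disagreement:** the reported TCP was about 29 mm lower than the fingertips seen in both cameras. I went down in small steps and met no contact even where the reading was below the lane floor, so I set the pushing height by the cameras.

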